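# Clear the pile onto the shadow mats

## Task

Take apart the pile on the bench from the top, one thing at a time, and set each thing down on the middle of the blue mat that shows its shape: the battery standing upright on the red disc, the yellow bracket lying flat on the yellow square (any way round), the tape roll flat on the black ring, and the cassette, face up as it lies now, squarely on the white rectangle (either way round). Lift nothing with another thing still on it, drop nothing, and leave the dish of screws where it is.

Things in the scene. Friction and masses are not known exactly. Their poses are not given: they have to be found in the camera images.
- battery: Standing D cell battery, black with a red band at the foot, 34 mm diameter, 62 mm tall, about 0.14 kg. Origin at the centre of its underside, z up along its axis. At the start it stands near one end of the cassette, about 34 mm from the cassette's centre, beside the tape roll (gap about 4 to 9 mm).
- bracket: Small yellow printed L-shaped bracket lying flat, 28 x 40 mm (x, y), 14 mm tall, about 12 g. Origin at the centre of the underside of its bounding rectangle, z up. A long arm 8 mm thick runs along y at x = -14 to -6 mm; a short leg runs along x at y = +10 to +20 mm; the rest is open. A grasp closing along its y, 40 mm wide, holds it at about x = -8 mm. At the start it lies on top of the tape roll.
- tape_roll: Roll of black tape lying flat, 60 to 62 mm diameter, 19 mm tall, about 50 g. Origin at the centre of its underside, z up. At the start it lies on the cassette near one end, about 20 mm from the cassette's centre, with the bracket on it.
- cassette: Audio cassette lying flat, dark with a pale and orange label, 64 x 100 mm (x, y), about 9 mm thick at its grasped edges (12 mm overall), 45 g. Origin at the centre of its underside, z up, y along its length. At the start it lies on the table at the bottom of the pile; what stands on it has its underside about 9 mm above the cassette's origin.
- cassette_mat: Flat blue shadow mat fixed to the table, 3 mm thick; origin at the centre of its underside, its top is 3 mm above it, z up. 84 x 116 mm (x, y), with a white 64 x 100 mm rectangle bearing two black dots in its middle: place of the cassette, lengthwise along y.
- tape_mat: Flat blue shadow mat fixed to the table, 3 mm thick; origin at the centre of its underside, its top is 3 mm above it, z up. 76 x 76 mm, with a black ring of 62 mm diameter in its middle: place of the tape roll.
- bracket_mat: Flat blue shadow mat fixed to the table, 3 mm thick; origin at the centre of its underside, its top is 3 mm above it, z up. 70 x 70 mm, with a yellow 40 x 40 mm square in its middle: place of the bracket.
- cell_mat: Flat blue shadow mat fixed to the table, 3 mm thick; origin at the centre of its underside, its top is 3 mm above it, z up. 66 x 66 mm, with a red disc of 34 mm diameter and a white dot in its middle: place of the battery.
- screw_dish: Round steel dish of screws, 83 mm wide, 16 mm tall, among the mats; leave it. Origin at the centre of its underside. Unlisted: an amber clamp (33 x 99 x 17 mm) fixed among the mats; behind the work a radio 0.37 m tall (x > 0.63, y -0.18 to 0.24) and at the right a tall printer (x > 0.58, y < -0.42): carry things past them on the robot's side, about 0.5 m from the base axis.
Things that resemble listed ones, but are neither listed nor needed, are in the scene too. Leave any pink look-alike of the cell_mat alone.

How it is judged:
By the outcome, as a careful person would: the job done as asked, in the order asked, and still so for the second after the job is handed in, with the robot touching nothing.
It also fails if it takes over 141 s, if anything falls off the work surface, if the arm or the gripper's body presses on something with over 40 N, if the wrist force passes 120 N, or if a joint passes its speed limit or range.

## Robot

A 6-joint arm with a two-finger parallel gripper is mounted at the origin on a cart in front of the work surface, level with it; the furniture and walls round the work are solid. World frame = base frame: x ahead of the robot, y to its left, z up, the work surface at z = 0. Lengths are in m, angles in rad, forces in N, time in s.
With the tool pointing down it reaches from about 0.375 to 0.9 m from the base axis. Payload 3.1 kg.
Tool frame: the origin (TCP) lies at the centre of the arm's flange, where the gripper is bolted on; the fingertips stand robot.tip_extent ahead of it and the grasp point (between the pads) lies 164 mm ahead of it (robot.tip_extent is the distance from the TCP to the fingertips, in m); z points along the fingers, y is the line along which they close (so a half turn about z gives the same grasp; the last joint's range is limited). The gripper opens to 87 mm and grips with 3 to 60 N. Pads are 19 mm wide; open, the fingers measure 117 mm over their backs; the gripper's body (75 mm by 190 mm) begins 51 mm behind the grasp point.
Start: joints at [0.948, 0.527, 1.433, -0, 1.181, -0.178], TCP at [0.269, 0.564, 0.405] pointing down, gripper open.
Joint ranges: [-3.08, 3.08], [-0.75, 2.2], [0.22, 2.44], [-1.43, 4.57], [0, 2.65], [-2.85, 2.85]. Speed limits (rad/s): [2.79, 2.79, 3.14, 3.14, 3.14, 3.14].

## Interface

Orientations are given as a unit quaternion [x, y, z, w].
In Python, from rig import get_obs, camera, hand_in, cut_out, robot gives the robot as it stands.
- The arm moves only by the tool step_arm, never from a script. Its argument "rows" is a list of rows, each a list of 6 numbers: the shift along the world's x, y, z in m, then the turn, a rotation vector about the world's x, y, z in degrees. A call has 1 to 12 rows; each row shifts and turns the commanded pose from where the row before left it; what a row does not reach is not made up. A row lasts 1/8 s, in which the tool goes at most 62.5 mm and 10.7 degrees, less where a joint would pass 70% of its speed; a pose out of reach is approached as far as the arm can. A call is refused whole if a number of a shift passes 0.0625 or a number of a turn 10.7, either way. A call with a gripper value outside its range is refused whole. "jaw" is the finger opening in m, from 0 to 0.087, set as the call begins (left out, the last holds). The fingers move at their own pace and stop on an object; "squeeze" is the grip in N (left out, the last holds). Time passes only in rows, so rows that do not move let the fingers close. It gives the time, the measured TCP pose, the force, the opening and the grip force at its end, in the units of the state.
- get_obs(): the state, without advancing time (a new reading comes with each control period).
- camera(name): name is "scene" or "side" or "wrist"; returns a dict with "pixels" (384x512x3 uint8, blue, green, red), "depth" (384x512 float32, m along the optical axis (not along the pixel's ray), 0 where there is no reading), "fov_y" (degrees; the focal length in pixels is half the picture's height over the tangent of half this angle, whatever the lens; pixels are square), "cx", "cy" (the principal point, pixels), "k1" (the pictures are not rectified: a ray, as slopes to the right and down, at radius r is drawn at 1 + k1 r^2 times it, then the intrinsics apply), "extrinsics" (4x4, takes a point from camera to world coordinates); the wrist camera has in their place "mount" (4x4, takes a point from camera to tool coordinates, whose origin is the TCP and whose axes are the flange's). Camera axes: x right, y up, looking along -z (the intrinsics and any distortion apply to the point x, -y, -z); pixel columns grow to the right and rows downward; lengths in m; the calibration is good to about 2 mm. A picture is of the moment at which its call begins: read the wrist's pose just before it.
- hand_in(): hands the job in; it is judged then, once.
Trained networks look in the newest picture that a camera, given by its name, has taken for a name from the list of things; names that differ only in an ending like _2 or _b are one class to them, and where a whole thing is asked for, a point or a joint stands for the part that bears it (a point fixed in the world has none). Each returns a list of dicts, best first, with "confidence" (0 to 1); they miss things now and then, are a little off and sometimes report something else, mostly with a low value. They report only what shows in the picture. A call takes as long as a camera call. They do not tell look-alikes from the thing itself.
- cut_out(label, camera): "region" (384x512 bool, what is visible of it) and "extent" ([centre column, centre row, width, height] in pixels, round what is visible of it).
The state is a dict: "time": time; "q": joint angles; "joint_velocities": joint speeds; "joint_torque": joint torques, N m; "position": TCP position; "tool_rot": TCP orientation; "ft_force": force on the tool from outside, world axes, zero at the start; "moment": the same for the moment, N m; "grip_width": finger opening in m; "grip_force": force on a finger pad.
Only numpy, scipy, OpenCV 4.12 (cv2) and the standard library are available. Lean on these libraries where they do the work, as an engineer would, in place of code of your own. Each camera call takes 0.05 s, during which the arm holds its last target. There are 200 camera calls.

## Working session

There is one attempt and no reset: what is moved stays moved. The work goes in short steps, Python scripts to look and compute and a tool call to move; the robot and the scene stay as the last step left them, time stands still between calls to the robot, and variables do not carry over. Pictures are saved under pics/ and viewed, at most 14 in all, crops included, and the job is handed in when it is done.

Besides the shell and the picture viewer there is one more tool, called by a JSON object that holds its "api" and its "payload", one argument or row to a line. step_arm: Moves the arm, as the interface text tells. Its arguments: {"type":"object","properties":{"rows":{"type":"array"},"jaw":{"type":"number"},"squeeze":{"type":"number"}},"required":["rows"]}

```bash
mkdir -p pics; cat > h.py <<'E'
import numpy as np, cv2
from rig import get_obs, camera, hand_in, cut_out, robot
from scipy.spatial.transform import Rotation as R
def pts(c, T, mask=None):
    h,w=c["depth"].shape; f=h/2/np.tan(np.radians(c["fov_y"])/2)
    K=np.array([[f,0,c["cx"]],[0,f,c["cy"]],[0,0,1.]])
    m=(c["depth"]>0) if mask is None else (mask&(c["depth"]>0))
    v,u=np.nonzero(m); d=c["depth"][m]
    n=cv2.undistortPoints(np.stack([u,v],1).astype(float)[:,None],K,np.array([c["k1"],0,0,0.]))[:,0]
    P=np.stack([n[:,0]*d,-n[:,1]*d,-d,np.ones_like(d)],1)
    return (P@np.asarray(T).T)[:,:3],np.stack([u,v],1)
def look(name):
    o=get_obs(); c=camera(name)
    if name=="wrist":
        T=np.eye(4);T[:3,:3]=R.from_quat(o["tool_rot"]).as_matrix();T[:3,3]=o["position"];T=T@np.asarray(c["mount"])
    else: T=np.asarray(c["extrinsics"])
    return c,T
E
python3 - <<'E'
from h import *
print(robot.tip_extent,get_obs())
ims=[]
for n in ("scene","side"):
    c,T=look(n); ims.append(c["pixels"]); print(n,T[:3,3],T[:3,2])
    cv2.imwrite(f"pics/{n}0.png",c["pixels"])
    for l in ["battery","bracket","tape_roll","cassette","cassette_mat","tape_mat","bracket_mat","cell_mat","screw_dish"]:
        for r in cut_out(l,n)[:3]:
            P,_=pts(c,T,r["region"])
            print(l,round(r["confidence"],2),np.round(r["extent"]),len(P),np.round(np.median(P,0),3) if len(P) else "",np.round(np.percentile(P,[2,98],axis=0),3).tolist() if len(P) else "")
E
```

```text
0.1822 {'time': 0.0, 'q': array([ 9.47535511e-01,  5.28502773e-01,  1.43391425e+00,  8.18350804e-06,
        1.18137125e+00, -1.78530258e-01]), 'joint_velocities': array([ 0.00048127, -0.00082835, -0.00146859, -0.00066301,  0.00055622,
       -0.00058228]), 'joint_torque': array([-1.08033979e-03, -4.40043175e+01, -1.76589578e+01,  6.33393601e-02,
        5.81344077e-02, -1.65278061e-04]), 'position': array([0.26867157, 0.56392778, 0.4037449 ]), 'tool_rot': array([ 2.20538666e-01,  9.75377615e-01, -1.00928908e-03, -4.31895928e-04]), 'ft_force': array([-0.31892969,  0.2005003 , -0.06082499]), 'moment': array([-0.00084997, -0.00033518,  0.02647625]), 'grip_force': 0.0, 'grip_width': 0.08696714376776568}
scene [-0.18031394 -0.5823545   0.87855529] [-0.58337475 -0.47756241  0.65696883]
battery 0.73 [346. 220.  19.  15.] 221 [ 0.612 -0.25   0.052] [[0.605, -0.263, 0.012], [0.637, -0.233, 0.07]]
bracket 0.62 [360. 231.   8.  16.] 97 [ 0.621 -0.299  0.038] [[0.603, -0.319, 0.007], [0.65, -0.27, 0.043]]
tape_roll 0.49 [359. 236.  22.  21.] 178 [ 0.598 -0.307  0.024] [[0.585, -0.328, 0.01], [0
[... 830 characters left out ...]
[[0.606, -0.249, 0.014], [0.636, -0.224, 0.071]]
tape_roll 0.46 [249. 159.  10.  14.] 38 [ 0.598 -0.282  0.026] [[0.588, -0.314, 0.017], [0.607, -0.269, 0.03]]
tape_mat 0.85 [278. 304.  43.  28.] 984 [0.475 0.404 0.004] [[0.439, 0.365, 0.001], [0.511, 0.439, 0.006]]
bracket_mat 0.95 [279. 229.  25.  16.] 394 [0.478 0.134 0.004] [[0.444, 0.097, 0.001], [0.511, 0.167, 0.006]]
cell_mat 0.9 [199. 310.  44.  30.] 758 [0.64  0.433 0.004] [[0.604, 0.394, 0.001], [0.676, 0.468, 0.006]]
cell_mat 0.88 [223. 273.  28.  22.] 521 [0.61  0.312 0.004] [[0.577, 0.276, 0.002], [0.642, 0.344, 0.006]]
screw_dish 0.58 [284. 153.  21.  10.] 193 [ 0.472 -0.374  0.007] [[0.438, -0.402, 0.0], [0.508, -0.32, 0.017]]
```

```bash
python3 - <<'E'
import cv2,numpy as np
a=cv2.imread("pics/scene0.png");b=cv2.imread("pics/side0.png")
a=cv2.resize(a[120:310,140:400],(780,570),interpolation=cv2.INTER_CUBIC)
cv2.imwrite("pics/a.png",a); cv2.imwrite("pics/b.png",cv2.resize(b[120:350,150:330],(470,600)))
E
```

```text
(no output)
```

View pics/a.png

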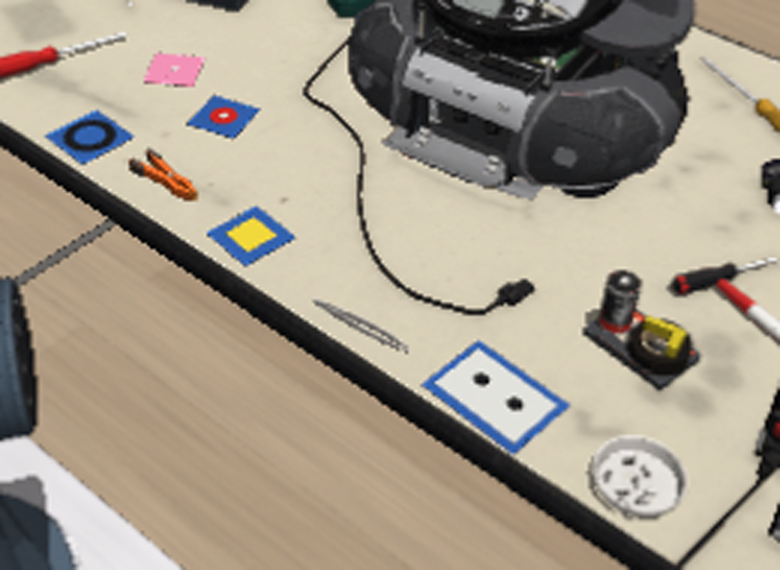

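View pics/b.png

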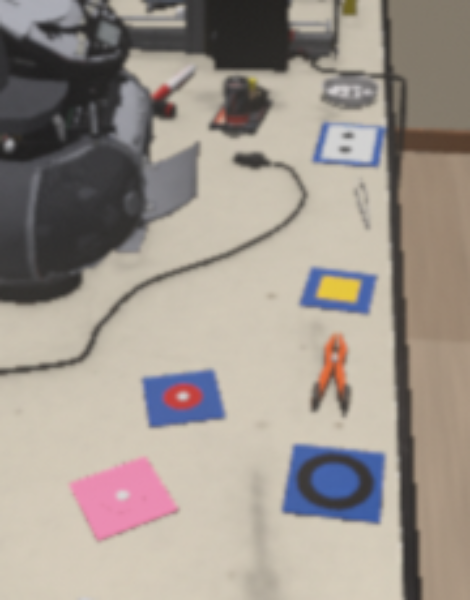

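{"api": "step_arm", "payload": {
  "rows": [
    [0.03, -0.052, 0, 0, 0, 0],
    [0.03, -0.052, 0, 0, 0, 0],
    [0.03, -0.052, 0, 0, 0, 0],
    [0.03, -0.052, 0, 0, 0, 0],
    [0.03, -0.052, 0, 0, 0, 0],
    [0.03, -0.052, 0, 0, 0, 0],
    [0, 0, 0, 0, 0, 0],
    [0, 0, 0, 0, 0, 0]
  ]
}}

```text
time: 2.0
position: [0.4488, 0.2521, 0.4048]
tool_rot: [0.221, 0.975, 0.0, -0.0]
ft_force: [0.3, -0.4, 0.4]
grip_width: 0.0872
grip_force: 0.0
```

```bash
cat > s.py <<'E'
from h import *
import sys
n=sys.argv[1]; c,T=look("wrist"); o=get_obs(); print(o["time"],o["position"].round(4),R.from_quat(o["tool_rot"]).as_matrix()[:,1].round(3),o["ft_force"].round(1))
print("cam",T[:3,3].round(3),(-T[:3,2]).round(3), "mount",np.round(c["mount"],3).tolist())
cv2.imwrite(f"pics/{n}.png",c["pixels"])
for l in sys.argv[2:]:
    for r in cut_out(l,"wrist")[:3]:
        P,_=pts(c,T,r["region"])
        print(l,round(r["confidence"],2),np.round(r["extent"]),len(P),np.round(np.median(P,0),4),np.round(np.percentile(P,[1,99],axis=0),3).tolist())
E
python3 s.py w1 tape_mat bracket_mat cell_mat
```

```text
2.05 [0.4484 0.2528 0.4047] [0.43  0.903 0.   ] [-1.1  0.2  0.1]
cam [0.379 0.285 0.384] [ 0.253 -0.121 -0.96 ] mount [[-0.001, 0.96, 0.281, 0.078], [1.0, 0.001, -0.0, -0.0], [-0.0, 0.281, -0.96, 0.021], [0.0, 0.0, 0.0, 1.0]]
tape_mat 0.95 [366. 136.  64.  68.] 3176 [0.4736 0.4006 0.0019] [[0.438, 0.363, -0.0], [0.512, 0.437, 0.004]]
bracket_mat 0.68 [193. 216.  61.  50.] 1714 [0.472  0.1385 0.0016] [[0.442, 0.1, -0.0], [0.514, 0.167, 0.004]]
cell_mat 0.73 [337. 237.  54.  32.] 324 [0.595  0.2873 0.0015] [[0.579, 0.271, -0.001], [0.614, 0.343, 0.003]]
cell_mat 0.59 [421. 219.  63.  37.] 1023 [0.6263 0.4388 0.0016] [[0.599, 0.39, -0.0], [0.653, 0.472, 0.003]]
```

View pics/w1.png

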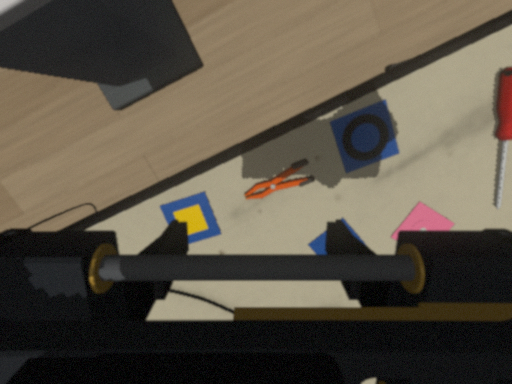

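```bash
cat >> h.py <<'E'
def rect(P):
    r=cv2.minAreaRect((P[:,:2]*1000).astype(np.float32)); return np.round(r[0],1),np.round(r[1],1),round(r[2],1)
E
cat > m.py <<'E'
from h import *
import sys
for n in sys.argv[1].split(","):
    c,T=look(n)
    for l in sys.argv[2:]:
        for r in cut_out(l,n)[:2]:
            P,_=pts(c,T,r["region"]); z=np.median(P[:,2]); P=P[abs(P[:,2]-z)<.004]
            print(n,l,round(r["confidence"],2),rect(P),round(z,4))
E
python3 m.py wrist,scene,side tape_mat bracket_mat cell_mat cassette_mat cassette
```

```text
wrist tape_mat 0.89 (array([475.4, 399.9]), array([75.6, 75.5]), 86.1) 0.0019
wrist bracket_mat 0.89 (array([478. , 130.7]), array([70.7, 69.7]), 82.1) 0.0016
wrist bracket_mat 0.36 (array([594.7, 305.1]), array([31.7, 69.4]), 12.5) 0.0013
wrist cell_mat 0.94 (array([621.6, 435.3]), array([88. , 46.9]), 76.3) 0.0016
scene tape_mat 0.7 (array([477.1, 399.5]), array([83.8, 77.4]), 86.0) 0.0001
scene bracket_mat 0.76 (array([481. , 124.7]), array([73.7, 75.3]), 81.9) 0.0004
scene cell_mat 0.58 (array([611.7, 310. ]), array([75.2, 69.8]), 18.0) -0.0001
scene cell_mat 0.51 (array([638.8, 426. ]), array([66.7, 63.8]), 32.0) -0.0002
scene cassette_mat 0.84 (array([ 472.7, -204.9]), array([123.8,  88.7]), 84.7) 0.0016
scene cassette 0.48 (array([ 618. , -278.6]), array([100.6,  62.9]), 81.3) 0.0078
side tape_mat 0.78 (array([475.9, 400.3]), array([77.8, 78. ]), 86.2) 0.0036
side bracket_mat 0.68 (array([477.4, 131.7]), array([73. , 69.7]), 82.6) 0.0036
side cell_mat 0.94 (array([640.2, 430.6]), array([63. , 70.1]), 35.6) 0.0036
side cell_mat 0.63 (array([610.7, 308. ]), array([63.6, 72.1]), 15.1) 0.0035
side cassette 0.45 (array([ 622.4, -259.4]), array([72. , 65.2]), 81.9) 0.0093
side cassette 0.34 (array([477.4, 132.1]), array([72.1, 69.7]), 82.4) 0.0036
```

{"api": "step_arm", "payload": {
  "rows": [
    [0, -0.06, 0, 0, 0, 0],
    [0, -0.06, 0, 0, 0, 0],
    [0, -0.06, 0, 0, 0, 0],
    [0, -0.06, 0, 0, 0, 0],
    [0, -0.06, 0, 0, 0, 0],
    [0, -0.06, 0, 0, 0, 0],
    [0.03, -0.05, 0, 0, 0, 0],
    [0.03, -0.05, 0, 0, 0, 0],
    [0.04, -0.02, 0, 0, 0, 0],
    [0, 0, 0, 0, 0, 0],
    [0, 0, 0, 0, 0, 0]
  ]
}}

```text
time: 4.47
position: [0.5483, -0.2273, 0.4041]
tool_rot: [0.22, 0.975, 0.0, -0.001]
ft_force: [-0.9, 0.0, 0.7]
grip_width: 0.0868
grip_force: 0.0
```

```bash
python3 s.py w2 battery bracket tape_roll cassette cassette_mat screw_dish
```

```text
4.525 [ 0.548  -0.2269  0.4043] [0.43  0.903 0.   ] [-0.2  0.   0.5]
cam [ 0.478 -0.194  0.383] [ 0.251 -0.119 -0.961] mount [[-0.001, 0.96, 0.281, 0.078], [1.0, 0.001, -0.0, -0.0], [-0.0, 0.281, -0.96, 0.021], [0.0, 0.0, 0.0, 1.0]]
battery 0.81 [272. 228.  24.  46.] 909 [ 0.616  -0.2421  0.0661] [[0.607, -0.259, 0.009], [0.638, -0.228, 0.07]]
bracket 0.75 [230. 243.  31.  23.] 395 [ 0.6209 -0.3061  0.0395] [[0.604, -0.318, 0.027], [0.631, -0.276, 0.041]]
tape_roll 0.72 [233. 235.  44.  41.] 837 [ 0.6041 -0.2883  0.0258] [[0.587, -0.326, 0.009], [0.645, -0.268, 0.028]]
cassette 0.57 [247. 222.  77.  51.] 959 [ 0.6033 -0.2701  0.0082] [[0.584, -0.322, -0.0], [0.651, -0.226, 0.012]]
cassette_mat 0.93 [246. 104. 105.  95.] 5805 [ 0.4707 -0.2036  0.0019] [[0.43, -0.261, -0.0], [0.515, -0.149, 0.004]]
screw_dish 0.56 [143. 161.  64.  63.] 3051 [ 0.4731 -0.3656  0.0011] [[0.435, -0.4, -0.001], [0.512, -0.322, 0.015]]
```

View pics/w2.png

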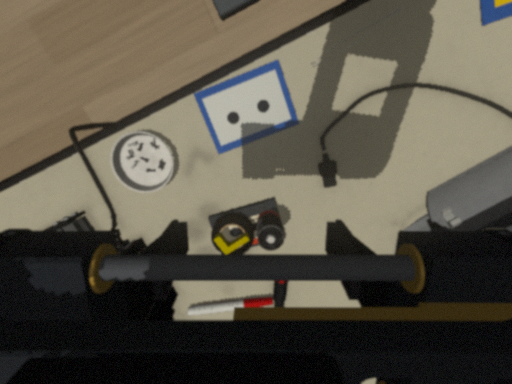

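{"api": "step_arm", "payload": {
  "rows": [
    [-0.012, -0.005, 0, 0, 0, 0],
    [-0.012, -0.005, 0, 0, 0, -10.2],
    [-0.012, -0.005, 0, 0, 0, -10.2],
    [-0.012, -0.005, 0, 0, 0, -10.2],
    [0, 0, 0, 0, 0, -10.2],
    [0, 0, 0, 0, 0, -10.2],
    [0, 0, 0, 0, 0, -10.2],
    [0, 0, 0, 0, 0, -10.2],
    [0, 0, 0, 0, 0, -10.2],
    [0, 0, 0, 0, 0, -10.2],
    [0, 0, 0, 0, 0, -10.2],
    [0, 0, 0, 0, 0, -10.2]
  ]
}}

```text
time: 6.32
position: [0.5, -0.248, 0.4048]
tool_rot: [0.934, 0.358, -0.0, -0.0]
ft_force: [0.3, -0.0, 0.4]
grip_width: 0.0867
grip_force: 0.0
```

{"api": "step_arm", "payload": {
  "rows": [
    [0, 0, 0, 0, 0, -10.2],
    [0, 0, 0, 0, 0, -10.2],
    [0, 0, 0, 0, 0, -10.2],
    [0, 0, 0, 0, 0, -10.2],
    [0, 0, 0, 0, 0, -10.2],
    [0, 0, 0, 0, 0, -10.2],
    [0, 0, 0, 0, 0, -10.2],
    [0.03, -0.005, 0, 0, 0, -10.2],
    [0.03, -0.005, 0, 0, 0, -10.2],
    [0.03, -0.005, 0, 0, 0, -10.2],
    [0.03, 0, 0, 0, 0, -10.2],
    [0, 0, 0, 0, 0, -10.2]
  ]
}}

```text
time: 7.82
position: [0.6219, -0.2632, 0.4045]
tool_rot: [0.764, -0.645, 0.001, -0.0]
ft_force: [-0.5, 0.3, 0.1]
grip_width: 0.087
grip_force: 0.0
```

{"api": "step_arm", "payload": {
  "rows": [
    [0, 0, 0, 0, 0, -10.2],
    [0, 0, 0, 0, 0, 0],
    [0, 0, 0, 0, 0, 0]
  ]
}}

```text
time: 8.2
position: [0.6204, -0.263, 0.4048]
tool_rot: [-0.706, 0.708, 0.0, -0.0]
ft_force: [-0.7, -0.0, 0.4]
grip_width: 0.087
grip_force: 0.0
```

```bash
python3 s.py w3 battery bracket tape_roll cassette; python3 m.py wrist battery bracket tape_roll cassette screw_dish
```

```text
8.25 [ 0.6205 -0.263   0.4048] [-1.     0.003  0.   ] [ 0.4 -0.2  0.1]
cam [ 0.62  -0.34   0.384] [ 0.     0.282 -0.959] mount [[-0.001, 0.959, 0.282, 0.077], [1.0, 0.001, -0.0, 0.0], [-0.001, 0.282, -0.959, 0.021], [0.0, 0.0, 0.0, 1.0]]
battery 0.89 [253. 186.  26.  37.] 872 [ 0.6241 -0.2499  0.0667] [[0.608, -0.261, -0.001], [0.641, -0.213, 0.07]]
battery 0.71 [375.  90.  68.  76.] 3721 [ 0.4695 -0.3627  0.0012] [[0.435, -0.399, -0.001], [0.511, -0.321, 0.015]]
bracket 0.72 [257. 146.  20.  37.] 356 [ 0.6229 -0.3076  0.0402] [[0.605, -0.318, 0.027], [0.631, -0.276, 0.042]]
bracket 0.65 [259. 142.  48.  47.] 1086 [ 0.6141 -0.2989  0.0262] [[0.588, -0.326, 0.009], [0.645, -0.271, 0.028]]
tape_roll 0.89 [260. 144.  48.  50.] 1037 [ 0.6139 -0.2966  0.0262] [[0.589, -0.326, 0.011], [0.646, -0.269, 0.028]]
cassette 0.6 [256. 156.  57.  80.] 1376 [ 0.6191 -0.2661  0.0083] [[0.587, -0.329, 0.006], [0.657, -0.228, 0.027]]
wrist battery 0.56 (array([ 624., -245.]), array([33.1, 32.1]), 89.0) 0.0667
wrist bracket 0.85 (array([ 615.7, -297. ]), array([27.5, 39.9]), 8.8) 0.0401
wrist tape_roll 0.73 (array([ 617. , -296.9]), array([58.2, 57.7]), 63.0) 0.0261
wrist tape_roll 0.6 (array([ 470.2, -362. ]), array([83.6, 74.1]), 15.9) 0.0012
wrist cassette 0.75 (array([ 621.3, -277.4]), array([99.7, 63.4]), 81.2) 0.0083
wrist screw_dish 0.7 (array([ 624. , -244.9]), array([33.4, 32. ]), 89.0) 0.0667
wrist screw_dish 0.66 (array([ 474.5, -360.6]), array([77.7, 74. ]), 27.5) 0.0013
```

View pics/w3.png

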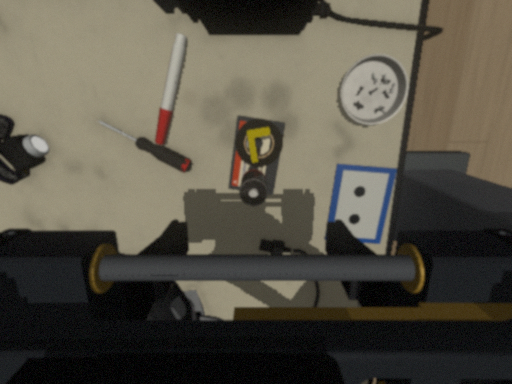

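{"api": "step_arm", "payload": {
  "rows": [
    [0.003, 0.018, 0, 0, 0, 0],
    [0, 0, -0.05, 0, 0, 0],
    [0, 0, -0.05, 0, 0, 0],
    [0, 0, -0.034, 0, 0, 0],
    [0, 0, -0.03, 0, 0, 0],
    [0, 0, -0.03, 0, 0, 0],
    [0, 0, 0, 0, 0, 0]
  ],
  "jaw": 0.06
}}

```text
time: 9.62
position: [0.623, -0.2431, 0.2082]
tool_rot: [-0.706, 0.709, 0.003, -0.001]
ft_force: [-0.3, -0.7, 0.4]
grip_width: 0.0599
grip_force: 0.0
```

{"api": "step_arm", "payload": {
  "rows": [
    [0, 0, 0, 0, 0, 0],
    [0, 0, 0, 0, 0, 0],
    [0, 0, 0, 0, 0, 0],
    [0, 0, 0, 0, 0, 0],
    [0, 0, 0, 0, 0, 0]
  ],
  "jaw": 0.025,
  "squeeze": 20
}}

```text
time: 10.25
position: [0.6242, -0.245, 0.2119]
tool_rot: [-0.705, 0.709, -0.001, 0.0]
ft_force: [0.1, 0.1, 6.0]
grip_width: 0.033
grip_force: 20.0
```

{"api": "step_arm", "payload": {
  "rows": [
    [0, 0, 0.01, 0, 0, 0],
    [0, 0, 0.03, 0, 0, 0],
    [0, 0, 0.05, 0, 0, 0],
    [0, 0, 0.05, 0, 0, 0],
    [-0.05, 0.015, 0.03, 0, 0, 0],
    [-0.05, 0.015, 0, 0, 0, 0],
    [-0.05, 0.015, 0, 0, 0, 0],
    [0, 0.056, 0, 0, 0, 10.6],
    [0, 0.056, 0, 0, 0, 10.6],
    [0, 0.056, 0, 0, 0, 10.6]
  ]
}}

```text
time: 11.5
position: [0.4733, -0.0305, 0.381]
tool_rot: [0.874, -0.486, 0.0, -0.0]
ft_force: [1.0, 0.4, -1.4]
grip_width: 0.033
grip_force: 20.0
```

{"api": "step_arm", "payload": {
  "rows": [
    [0, 0.056, 0, 0, 0, 10.6],
    [0, 0.056, 0, 0, 0, 10.6],
    [0, 0.056, 0, 0, 0, 10.6],
    [0, 0.056, 0, 0, 0, 10.6],
    [0, 0.056, 0, 0, 0, 10.6],
    [0, 0.06, 0, 0, 0, 10.6],
    [0, 0, 0, 0, 0, 10.6],
    [0, 0, 0, 0, 0, 10.6],
    [0, 0, 0, 0, 0, 10.6],
    [0, 0, 0, 0, 0, 10.6],
    [0, 0, 0, 0, 0, 10.6]
  ]
}}

```text
time: 12.88
position: [0.4736, 0.308, 0.3807]
tool_rot: [0.873, 0.488, -0.0, -0.0]
ft_force: [-0.1, -0.3, -0.8]
grip_width: 0.033
grip_force: 20.0
```

{"api": "step_arm", "payload": {
  "rows": [
    [0, 0, 0, 0, 0, 10.6],
    [0, 0, 0, 0, 0, 10.6],
    [0, 0, 0, 0, 0, 10.6],
    [0, 0, 0, 0, 0, 0],
    [0, 0, 0, 0, 0, 0]
  ]
}}

```text
time: 13.5
position: [0.4738, 0.3081, 0.3807]
tool_rot: [0.709, 0.706, -0.0, -0.0]
ft_force: [0.1, -0.2, -1.2]
grip_width: 0.0332
grip_force: 20.0
```

```bash
python3 s.py w4 cell_mat battery; python3 m.py wrist,side cell_mat
```

```text
13.55 [0.4738 0.3081 0.3808] [ 1.    -0.004 -0.   ] [-0.7  0.5 -1.3]
cam [0.474 0.385 0.36 ] [-0.002 -0.281 -0.96 ] mount [[-0.001, 0.96, 0.281, 0.077], [1.0, 0.001, 0.001, -0.0], [0.001, 0.281, -0.96, 0.021], [0.0, 0.0, 0.0, 1.0]]
cell_mat 0.98 [364. 167.  59.  57.] 2573 [0.6107 0.3115 0.0015] [[0.575, 0.275, -0.001], [0.647, 0.347, 0.003]]
battery 0.88 [257. 249.  61. 101.] 3340 [0.4734 0.3204 0.2299] [[0.458, 0.256, 0.002], [0.49, 0.325, 0.237]]
wrist cell_mat 0.64 (array([611.2, 310.5]), array([67.5, 67.9]), 17.9) 0.0015
wrist cell_mat 0.64 (array([640.1, 430.7]), array([68. , 67.4]), 32.4) 0.0015
side cell_mat 0.98 (array([610. , 310.3]), array([67.8, 75.1]), 13.6) 0.0032
side cell_mat 0.75 (array([641. , 430.4]), array([66.7, 71.8]), 32.5) 0.0035
```

View pics/w4.png

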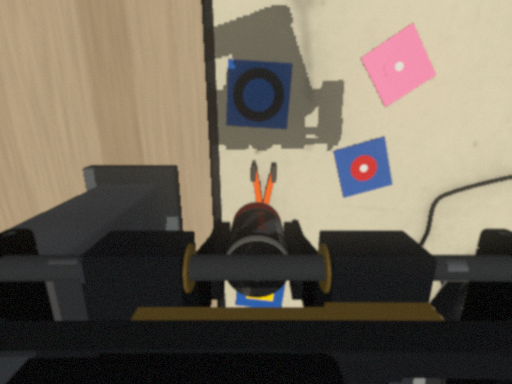

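{"api": "step_arm", "payload": {
  "rows": [
    [0.046, 0.0025, 0, 0, 0, 0],
    [0.046, 0, 0, 0, 0, 0],
    [0.045, 0, 0, 0, 0, 0],
    [0, 0, -0.05, 0, 0, 0],
    [0, 0, -0.05, 0, 0, 0],
    [0, 0, -0.04, 0, 0, 0],
    [0, 0, -0.02, 0, 0, 0],
    [0, 0, -0.009, 0, 0, 0],
    [0, 0, 0, 0, 0, 0],
    [0, 0, -0.002, 0, 0, 0],
    [0, 0, -0.002, 0, 0, 0],
    [0, 0, 0, 0, 0, 0]
  ]
}}

```text
time: 15.35
position: [0.6109, 0.3107, 0.2083]
tool_rot: [0.708, 0.707, 0.0, 0.0]
ft_force: [-0.0, 0.3, -0.7]
grip_width: 0.0334
grip_force: 20.0
```

{"api": "step_arm", "payload": {
  "rows": [
    [0, 0, -0.001, 0, 0, 0],
    [0, 0, -0.001, 0, 0, 0],
    [0, 0, -0.001, 0, 0, 0],
    [0, 0, 0, 0, 0, 0]
  ]
}}

```text
time: 15.85
position: [0.6109, 0.3107, 0.206]
tool_rot: [0.708, 0.707, 0.0, 0.0]
ft_force: [-1.5, -0.5, 5.9]
grip_width: 0.0332
grip_force: 20.0
```

{"api": "step_arm", "payload": {
  "rows": [
    [0, 0, 0, 0, 0, 0],
    [0, 0, 0, 0, 0, 0]
  ],
  "jaw": 0.06
}}

```text
time: 16.1
position: [0.611, 0.3107, 0.2047]
tool_rot: [0.708, 0.707, 0.0, 0.0]
ft_force: [-0.6, 0.3, -0.5]
grip_width: 0.0459
grip_force: 0.0
```

{"api": "step_arm", "payload": {
  "rows": [
    [0, 0, 0.02, 0, 0, 0],
    [0, 0, 0.05, 0, 0, 0],
    [0, 0, 0.06, 0, 0, 0],
    [0, 0, 0.05, 0, 0, 0],
    [-0.045, 0, 0.01, 0, 0, 0],
    [-0.05, 0, 0, 0, 0, 0],
    [-0.05, 0, 0, 0, 0, 0],
    [0, -0.055, 0, 0, 0, 9.9],
    [0, -0.055, 0, 0, 0, 9.9],
    [0, -0.055, 0, 0, 0, 9.9],
    [0, -0.055, 0, 0, 0, 9.9],
    [0, -0.055, 0, 0, 0, 9.9]
  ]
}}

```text
time: 17.6
position: [0.4663, 0.0427, 0.3961]
tool_rot: [0.357, 0.934, 0.0, 0.001]
ft_force: [0.1, 0.3, -0.6]
grip_width: 0.0602
grip_force: 0.0
```

```bash
python3 - <<'E'
from h import *
for n in ("side","scene"):
    c,T=look(n)
    for r in cut_out("battery",n)[:1]:
        P,_=pts(c,T,r["region"]); print(n,r["confidence"],np.percentile(P,[2,50,98],axis=0).round(3).tolist())
print(get_obs()["position"])
cv2.imwrite("pics/s1.png",cv2.resize(look("side")[0]["pixels"][230:350,170:300],(520,480)))
E
```

```text
side 0.75 [[0.594, 0.299, 0.007], [0.607, 0.324, 0.045], [0.623, 0.328, 0.065]]
scene 0.43 [[0.592, 0.289, 0.003], [0.602, 0.298, 0.039], [0.624, 0.319, 0.063]]
[0.46645325 0.04353842 0.39571162]
```

View pics/s1.png

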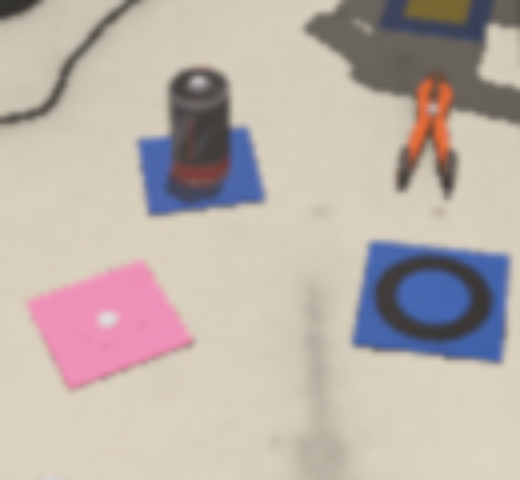

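{"api": "step_arm", "payload": {
  "rows": [
    [0, -0.055, 0, 0, 0, 9.9],
    [0, -0.055, 0, 0, 0, 9.9],
    [0, -0.055, 0, 0, 0, 9.9],
    [0, -0.055, 0, 0, 0, 9.9],
    [0, -0.055, 0, 0, 0, 9.9],
    [0.05, -0.03, 0, 0, 0, 0],
    [0.055, -0.03, 0, 0, 0, 0],
    [0.05, 0, 0, 0, 0, 0],
    [0, 0, 0, 0, 0, 0],
    [0, 0, 0, 0, 0, 0]
  ]
}}

```text
time: 19.1
position: [0.6217, -0.2817, 0.3942]
tool_rot: [-0.054, 0.999, 0.001, -0.001]
ft_force: [-0.4, 0.2, -0.3]
grip_width: 0.0602
grip_force: 0.0
```

```bash
python3 s.py w5;  python3 m.py wrist bracket tape_roll cassette; python3 m.py wrist bracket cassette_mat
```

```text
19.15 [ 0.6212 -0.282   0.3945] [-0.108  0.994  0.001] [ 0.5 -0.2 -0.6]
cam [ 0.545 -0.29   0.373] [ 0.277  0.032 -0.96 ] mount [[-0.001, 0.96, 0.281, 0.078], [1.0, 0.001, -0.0, -0.0], [-0.001, 0.281, -0.96, 0.021], [0.0, 0.0, 0.0, 1.0]]
wrist bracket 0.75 (array([ 615.7, -297.5]), array([27.4, 39. ]), 7.2) 0.0399
wrist tape_roll 0.68 (array([ 617. , -297.4]), array([57.6, 59.4]), 67.8) 0.0261
wrist cassette 0.92 (array([ 621.2, -277.6]), array([99.7, 63.5]), 81.2) 0.0082
wrist bracket 0.64 (array([ 615.9, -297.1]), array([27.1, 40.1]), 5.8) 0.04
wrist cassette_mat 0.6 (array([ 472.7, -205.3]), array([116.5,  85.3]), 85.6) 0.002
```

View pics/w5.png

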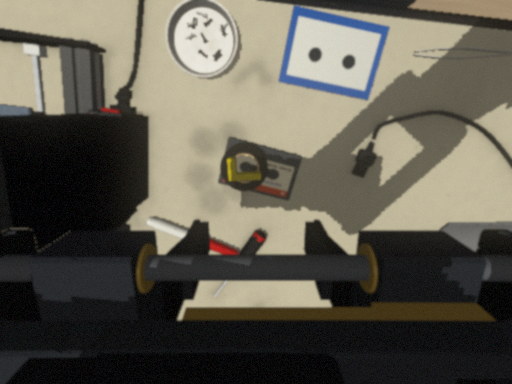

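{"api": "step_arm", "payload": {
  "rows": [
    [0.0025, -0.0143, 0, 0, 0, 0],
    [0, 0, -0.05, 0, 0, 0],
    [0, 0, -0.05, 0, 0, 0],
    [0, 0, -0.04, 0, 0, 0],
    [0, 0, -0.025, 0, 0, 0],
    [0, 0, -0.01, 0, 0, 0],
    [0, 0, -0.003, 0, 0, 0],
    [0, 0, 0, 0, 0, 0],
    [0, 0, 0, 0, 0, 0]
  ],
  "jaw": 0.055
}}

```text
time: 20.62
position: [0.6246, -0.2983, 0.2182]
tool_rot: [-0.053, 0.999, -0.001, 0.001]
ft_force: [-0.1, 0.3, 0.8]
grip_width: 0.0551
grip_force: 0.0
```

{"api": "step_arm", "payload": {
  "rows": [
    [-0.001, 0.002, -0.004, 0, 0, 0],
    [0, 0, 0, 0, 0, 0],
    [0, 0, 0, 0, 0, 0]
  ]
}}

```text
time: 21.0
position: [0.6231, -0.2959, 0.2128]
tool_rot: [-0.053, 0.999, -0.0, -0.0]
ft_force: [0.1, -0.8, -0.3]
grip_width: 0.0554
grip_force: 0.0
```

{"api": "step_arm", "payload": {
  "rows": [
    [0, 0, 0, 0, 0, 0],
    [0, 0, 0, 0, 0, 0],
    [0, 0, 0, 0, 0, 0],
    [0, 0, 0, 0, 0, 0]
  ],
  "jaw": 0.03,
  "squeeze": 8
}}

```text
time: 21.5
position: [0.6232, -0.2961, 0.2128]
tool_rot: [-0.053, 0.999, -0.0, 0.0]
ft_force: [-0.3, -0.3, -0.4]
grip_width: 0.0403
grip_force: 7.9
```

{"api": "step_arm", "payload": {
  "rows": [
    [0, 0, 0.01, 0, 0, 0],
    [0, 0, 0.03, 0, 0, 0],
    [0, 0, 0.05, 0, 0, 0],
    [-0.047, 0.026, 0.04, 0, 0, 0],
    [-0.045, 0.025, 0, 0, 0, -7],
    [-0.045, 0.025, 0, 0, 0, -7],
    [0, 0.0583, 0, 0, 0, 0],
    [0, 0.0583, 0, 0, 0, 0],
    [0, 0.0583, 0, 0, 0, 0],
    [0, 0.0583, 0, 0, 0, 0],
    [0, 0.0583, 0, 0, 0, 0],
    [0, 0.0583, 0, 0, 0, 0]
  ]
}}

```text
time: 23.0
position: [0.4893, 0.1299, 0.341]
tool_rot: [0.069, 0.998, 0.0, 0.001]
ft_force: [1.0, 0.7, -0.3]
grip_width: 0.0405
grip_force: 7.9
```

{"api": "step_arm", "payload": {
  "rows": [
    [0, 0, 0, 0, 0, 0],
    [0, 0, 0, 0, 0, 0]
  ]
}}

```text
time: 23.25
position: [0.4893, 0.1281, 0.3406]
tool_rot: [0.068, 0.998, -0.0, 0.0]
ft_force: [0.6, -1.5, 0.1]
grip_width: 0.0403
grip_force: 7.9
```

```bash
python3 s.py w6 bracket;  python3 m.py wrist,side bracket_mat bracket
```

```text
23.3 [0.4894 0.1273 0.3404] [ 0.138  0.99  -0.   ] [-0.7  0.6  0. ]
cam [0.412 0.139 0.32 ] [ 0.279 -0.038 -0.959] mount [[-0.001, 0.96, 0.281, 0.078], [1.0, 0.001, -0.0, -0.0], [-0.001, 0.281, -0.96, 0.021], [0.0, 0.0, 0.0, 1.0]]
bracket 0.68 [255. 231.  70.  50.] 1948 [0.4883 0.1204 0.1676] [[0.466, 0.108, 0.154], [0.497, 0.147, 0.169]]
wrist bracket_mat 0.79 (array([479.3, 131. ]), array([71.2, 71.5]), 82.2) 0.0017
wrist bracket_mat 0.54 (array([620.2, 315. ]), array([15.3, 14.8]), 73.9) 0.0614
side bracket_mat 0.85 (array([477. , 131.5]), array([69.6, 67.4]), 82.0) 0.0036
side bracket 0.61 (array([472.9, 116. ]), array([ 8.7, 14.6]), 86.7) 0.1627
```

View pics/w6.png

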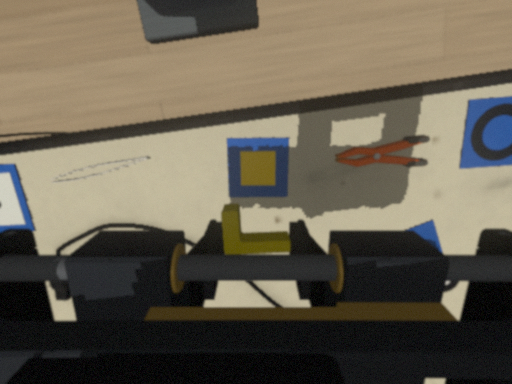

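{"api": "step_arm", "payload": {
  "rows": [
    [-0.0035, 0.0027, -0.04, 0, 0, 0],
    [0, 0, -0.04, 0, 0, 0],
    [0, 0, -0.04, 0, 0, 0],
    [0, 0, -0.02, 0, 0, 0],
    [0, 0, -0.008, 0, 0, 0],
    [0, 0, 0, 0, 0, 0],
    [0, 0, 0, 0, 0, 0],
    [0, 0, -0.002, 0, 0, 0],
    [0, 0, 0, 0, 0, 0],
    [0, 0, 0, 0, 0, 0]
  ]
}}

```text
time: 24.9
position: [0.4858, 0.1308, 0.1904]
tool_rot: [0.069, 0.998, 0.0, 0.0]
ft_force: [0.0, -0.6, 0.7]
grip_width: 0.0406
grip_force: 7.9
```

{"api": "step_arm", "payload": {
  "rows": [
    [0, 0, -0.0015, 0, 0, 0],
    [0, 0, -0.001, 0, 0, 0],
    [0, 0, -0.0005, 0, 0, 0],
    [0, 0, 0, 0, 0, 0]
  ]
}}

```text
time: 25.4
position: [0.486, 0.1308, 0.188]
tool_rot: [0.069, 0.998, 0.0, 0.001]
ft_force: [-1.4, 0.9, 8.2]
grip_width: 0.0399
grip_force: 8.0
```

{"api": "step_arm", "payload": {
  "rows": [
    [0, 0, 0.0005, 0, 0, 0],
    [0, 0, 0, 0, 0, 0],
    [0, 0, 0, 0, 0, 0]
  ],
  "jaw": 0.055
}}

```text
time: 25.78
position: [0.4857, 0.1307, 0.1873]
tool_rot: [0.069, 0.998, -0.0, -0.0]
ft_force: [-0.2, 0.4, 0.7]
grip_width: 0.0539
grip_force: 0.0
```

{"api": "step_arm", "payload": {
  "rows": [
    [0, 0, 0.02, 0, 0, 0],
    [0, 0, 0.05, 0, 0, 0],
    [0, 0, 0.06, 0, 0, 0],
    [0, -0.055, 0.055, 0, 0, 0],
    [0, -0.055, 0, 0, 0, 0],
    [0, -0.055, 0, 0, 0, 0],
    [0, -0.055, 0, 0, 0, 0],
    [0, -0.055, 0, 0, 0, 0],
    [0, -0.055, 0, 0, 0, 0],
    [0.05, -0.04, 0, 0, 0, 0],
    [0.05, -0.03, 0, 0, 0, 0],
    [0.03, -0.03, 0, 0, 0, 0]
  ]
}}

```text
time: 27.28
position: [0.6162, -0.2888, 0.3612]
tool_rot: [0.069, 0.998, 0.0, 0.0]
ft_force: [0.9, 0.1, 0.2]
grip_width: 0.0552
grip_force: 0.0
```

{"api": "step_arm", "payload": {
  "rows": [
    [0, 0, 0, 0, 0, 0],
    [0, 0, 0, 0, 0, 0]
  ],
  "jaw": 0.087
}}

```text
time: 27.52
position: [0.6138, -0.2869, 0.3607]
tool_rot: [0.069, 0.998, 0.001, -0.001]
ft_force: [-0.2, -1.2, -0.2]
grip_width: 0.068
grip_force: 0.0
```

```bash
python3 s.py w7;  python3 m.py side,scene bracket; python3 m.py wrist tape_roll cassette; cp pics/w7.png pics/w7b.png; python3 - <<'E'
from h import *
c,T=look("scene"); s,_=look("side"); w=cv2.imread("pics/w7.png")
a=cv2.resize(c["pixels"][180:230,190:260],(420,300)); b=cv2.resize(s["pixels"][200:250,240:310],(420,300))
d=cv2.resize(w[100:300,150:370],(330,300))
cv2.imwrite("pics/c7.png",np.vstack([np.hstack([a[:,:400],b[:,:400]]),np.hstack([d,np.zeros((300,470,3),np.uint8)])]))
E
```

```text
27.575 [ 0.6137 -0.2866  0.361 ] [0.137 0.991 0.002] [0.3 0.5 0.4]
cam [ 0.537 -0.276  0.34 ] [ 0.276 -0.036 -0.961] mount [[-0.001, 0.96, 0.281, 0.078], [1.0, 0.001, -0.0, -0.0], [-0.001, 0.281, -0.96, 0.021], [0.0, 0.0, 0.0, 1.0]]
side bracket 0.42 (array([484.1, 130.7]), array([42.6, 23.8]), 48.6) 0.0169
wrist tape_roll 0.9 (array([ 616.7, -297.5]), array([57.1, 60. ]), 80.0) 0.026
wrist cassette 0.67 (array([ 621.6, -277.4]), array([99.5, 64.1]), 81.2) 0.0082
```

View pics/c7.png

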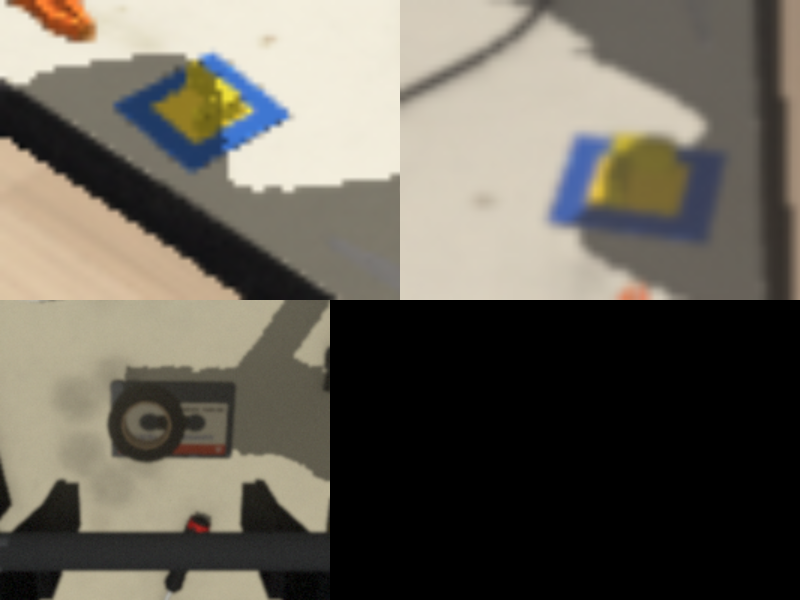

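{"api": "step_arm", "payload": {
  "rows": [
    [0.003, -0.011, -0.03, 0, 0, 0],
    [0, 0, -0.05, 0, 0, 0],
    [0, 0, -0.04, 0, 0, 0],
    [0, 0, -0.025, 0, 0, 0],
    [0, 0, -0.013, 0, 0, 0],
    [0, 0, 0, 0, 0, 0],
    [0, 0, 0, 0, 0, 0],
    [0, 0, 0, 0, 0, 0]
  ],
  "jaw": 0.087
}}

```text
time: 29.02
position: [0.618, -0.2988, 0.2053]
tool_rot: [0.069, 0.998, -0.001, 0.001]
ft_force: [-0.5, -0.5, 0.7]
grip_width: 0.0871
grip_force: 0.0
```

{"api": "step_arm", "payload": {
  "rows": [
    [-0.001, 0.001, -0.005, 0, 0, 0],
    [0, 0, -0.003, 0, 0, 0],
    [0, 0, 0, 0, 0, 0],
    [0, 0, 0, 0, 0, 0]
  ]
}}

```text
time: 29.52
position: [0.6166, -0.2975, 0.1957]
tool_rot: [0.069, 0.998, 0.0, -0.0]
ft_force: [-0.1, -0.7, 0.0]
grip_width: 0.087
grip_force: 0.0
```

{"api": "step_arm", "payload": {
  "rows": [
    [0, 0, 0, 0, 0, 0],
    [0, 0, 0, 0, 0, 0],
    [0, 0, 0, 0, 0, 0],
    [0, 0, 0, 0, 0, 0],
    [0, 0, 0, 0, 0, 0]
  ],
  "jaw": 0.05,
  "squeeze": 12
}}

```text
time: 30.15
position: [0.6166, -0.2975, 0.1958]
tool_rot: [0.069, 0.998, -0.0, 0.0]
ft_force: [-0.4, 0.8, 0.2]
grip_width: 0.0596
grip_force: 12.0
```

{"api": "step_arm", "payload": {
  "rows": [
    [0, 0, 0.01, 0, 0, 0],
    [0, 0, 0.03, 0, 0, 0],
    [0, 0, 0.05, 0, 0, 0],
    [-0.047, 0.026, 0.05, 0, 0, 0],
    [-0.047, 0.035, 0, 0, 0, 0],
    [-0.047, 0.035, 0, 0, 0, 0],
    [0, 0.06, 0, 0, 0, 0],
    [0, 0.06, 0, 0, 0, 0],
    [0, 0.06, 0, 0, 0, 0],
    [0, 0.06, 0, 0, 0, 0]
  ]
}}

```text
time: 31.4
position: [0.4825, 0.0363, 0.3293]
tool_rot: [0.069, 0.998, -0.0, 0.001]
ft_force: [0.7, 0.3, -0.9]
grip_width: 0.0591
grip_force: 12.0
```

{"api": "step_arm", "payload": {
  "rows": [
    [0, 0.06, 0, 0, 0, 0],
    [0, 0.06, 0, 0, 0, 0],
    [0, 0.06, 0, 0, 0, 0],
    [0, 0.06, 0, 0, 0, 0],
    [0, 0.06, 0, 0, 0, 0],
    [0, 0.06, 0, 0, 0, 0],
    [0, 0, 0, 0, 0, 0],
    [0, 0, 0, 0, 0, 0]
  ]
}}

```text
time: 32.4
position: [0.4821, 0.3944, 0.3285]
tool_rot: [0.068, 0.998, -0.001, -0.0]
ft_force: [0.2, -0.2, -0.7]
grip_width: 0.0594
grip_force: 12.0
```

```bash
python3 s.py w8 tape_roll battery;  python3 m.py wrist,side tape_mat tape_roll
```

```text
32.45 [0.4823 0.3936 0.3284] [ 0.138  0.99  -0.001] [ 0.2  0.1 -0.1]
cam [0.405 0.405 0.308] [ 0.278 -0.039 -0.96 ] mount [[-0.001, 0.96, 0.281, 0.078], [1.0, 0.001, -0.0, -0.0], [-0.001, 0.281, -0.96, 0.021], [0.0, 0.0, 0.0, 1.0]]
tape_roll 0.8 [257. 240. 102. 102.] 4503 [0.4677 0.3956 0.1585] [[0.452, 0.366, 0.14], [0.512, 0.423, 0.16]]
battery 0.57 [201. 293.  33.  28.] 596 [0.5962 0.3196 0.0354] [[0.487, 0.301, 0.002], [0.624, 0.363, 0.189]]
wrist tape_mat 0.73 (array([474.8, 400.6]), array([75.8, 74.7]), 86.1) 0.0018
wrist tape_roll 0.97 (array([482.6, 391.8]), array([57.7, 60.5]), 53.1) 0.1586
side tape_mat 0.95 (array([475.6, 400.8]), array([78.6, 74.2]), 86.1) 0.0036
side tape_roll 0.71 (array([484.4, 410.9]), array([18.6, 54.9]), 81.6) 0.1568
```

View pics/w8.png

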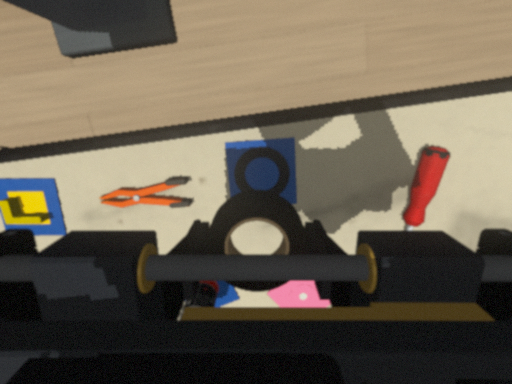

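{"api": "step_arm", "payload": {
  "rows": [
    [-0.0072, 0.007, -0.03, 0, 0, 0],
    [0, 0, -0.05, 0, 0, 0],
    [0, 0, -0.03, 0, 0, 0],
    [0, 0, -0.014, 0, 0, 0],
    [0, 0, -0.006, 0, 0, 0],
    [0, 0, 0, 0, 0, 0],
    [0, 0, 0, 0, 0, 0],
    [0, 0, -0.002, 0, 0, 0],
    [0, 0, 0, 0, 0, 0],
    [0, 0, 0, 0, 0, 0]
  ]
}}

```text
time: 34.1
position: [0.4754, 0.4017, 0.1966]
tool_rot: [0.069, 0.998, 0.0, 0.0]
ft_force: [-0.7, 0.2, -0.9]
grip_width: 0.0595
grip_force: 12.0
```

{"api": "step_arm", "payload": {
  "rows": [
    [0, -0.001, -0.002, 0, 0, 0],
    [0, 0, -0.002, 0, 0, 0],
    [0, 0, -0.001, 0, 0, 0],
    [0, 0, 0, 0, 0, 0],
    [0, 0, 0, 0, 0, 0]
  ]
}}

```text
time: 34.72
position: [0.4753, 0.4007, 0.1913]
tool_rot: [0.069, 0.998, -0.0, -0.0]
ft_force: [0.3, -0.2, -0.4]
grip_width: 0.0598
grip_force: 12.0
```

{"api": "step_arm", "payload": {
  "rows": [
    [0, 0, -0.001, 0, 0, 0],
    [0, 0, -0.0005, 0, 0, 0],
    [0, 0, 0, 0, 0, 0]
  ]
}}

```text
time: 35.1
position: [0.4753, 0.4006, 0.19]
tool_rot: [0.069, 0.998, -0.0, 0.0]
ft_force: [-0.5, 0.0, 0.4]
grip_width: 0.0596
grip_force: 12.0
```

{"api": "step_arm", "payload": {
  "rows": [
    [0, 0, -0.0007, 0, 0, 0],
    [0, 0, -0.0007, 0, 0, 0],
    [0, 0, 0, 0, 0, 0]
  ]
}}

```text
time: 35.48
position: [0.4753, 0.4007, 0.1899]
tool_rot: [0.069, 0.998, 0.0, 0.0]
ft_force: [-2.5, -1.5, 9.0]
grip_width: 0.0596
grip_force: 12.0
```

{"api": "step_arm", "payload": {
  "rows": [
    [0, 0, 0.0005, 0, 0, 0],
    [0, 0, 0, 0, 0, 0],
    [0, 0, 0, 0, 0, 0]
  ],
  "jaw": 0.085
}}

```text
time: 35.85
position: [0.4753, 0.4006, 0.1887]
tool_rot: [0.069, 0.998, -0.0, -0.0]
ft_force: [-0.3, 0.2, -0.0]
grip_width: 0.0806
grip_force: 0.0
```

{"api": "step_arm", "payload": {
  "rows": [
    [0, 0, 0.02, 0, 0, 0],
    [0, 0, 0.05, 0, 0, 0],
    [0, 0, 0.06, 0, 0, 0],
    [0, 0, 0.05, 0, 0, -10.4],
    [0, -0.05, 0, 0, 0, -10.4],
    [0, -0.05, 0, 0, 0, -10.4],
    [0, -0.05, 0, 0, 0, -10.4],
    [0, -0.05, 0, 0, 0, -10.4],
    [0, -0.05, 0, 0, 0, -10.4],
    [0, -0.05, 0, 0, 0, -10.4],
    [0, -0.05, 0, 0, 0, -10.4]
  ]
}}

```text
time: 37.22
position: [0.4751, 0.0491, 0.3703]
tool_rot: [0.716, 0.698, 0.001, 0.001]
ft_force: [0.2, 0.4, -1.1]
grip_width: 0.0851
grip_force: 0.0
```

{"api": "step_arm", "payload": {
  "rows": [
    [0, -0.05, 0, 0, 0, -10.4],
    [0, -0.05, 0, 0, 0, -10.4],
    [0, -0.05, 0, 0, 0, -10.4],
    [0, -0.05, 0, 0, 0, -10.4],
    [0, -0.05, 0, 0, 0, -10.4],
    [0, 0, 0, 0, 0, -10.4],
    [0, 0, 0, 0, 0, -10.4],
    [0, 0, 0, 0, 0, -10.4],
    [0, 0, 0, 0, 0, -10.4],
    [0, 0, 0, 0, 0, -10.4],
    [0, 0, 0, 0, 0, -10.4],
    [0, 0, 0, 0, 0, -10.4]
  ]
}}

```text
time: 38.72
position: [0.4752, -0.1993, 0.3702]
tool_rot: [0.95, -0.311, 0.001, 0.0]
ft_force: [-0.5, -0.2, -0.0]
grip_width: 0.085
grip_force: 0.0
```

{"api": "step_arm", "payload": {
  "rows": [
    [0.05, -0.02, 0, 0, 0, -10.4],
    [0.05, -0.02, 0, 0, 0, -10.4],
    [0.046, -0.038, 0, 0, 0, -10.4],
    [0, 0, 0, 0, 0, -10.4],
    [0, 0, 0, 0, 0, -10.4],
    [0, 0, 0, 0, 0, -10.4],
    [0, 0, 0, 0, 0, 0],
    [0, 0, 0, 0, 0, 0]
  ]
}}

```text
time: 39.72
position: [0.6213, -0.2773, 0.3697]
tool_rot: [-0.655, 0.756, -0.0, 0.0]
ft_force: [-0.8, 0.4, -0.1]
grip_width: 0.0852
grip_force: 0.0
```

```bash
python3 s.py w9;  python3 m.py wrist cassette cassette_mat; python3 m.py wrist,side cassette cassette_mat tape_mat tape_roll; python3 - <<'E'
from h import *
o=get_obs(); print(o["q"].round(3))
c,T=look("wrist"); P,_=pts(c,T); a=np.radians(-8.8)
D=(P[:,:2]-[.621,-.2775])@np.array([[np.cos(a),-np.sin(a)],[np.sin(a),np.cos(a)]])
m=(abs(D[:,1])<.012)&(P[:,2]<.1)
for s in range(-70,75,5):
    k=m&(abs(D[:,0]*1000-s)<2.5); print(s,k.sum(),P[k,2].max().round(4) if k.any() else "",end="; ")
E
```

```text
39.775 [ 0.6213 -0.2773  0.3696] [-0.99   0.142 -0.001] [-0.2 -1.1 -0.1]
cam [ 0.61  -0.354  0.349] [ 0.04   0.279 -0.959] mount [[-0.001, 0.959, 0.282, 0.077], [1.0, 0.001, -0.0, 0.0], [-0.001, 0.282, -0.959, 0.021], [0.0, 0.0, 0.0, 1.0]]
wrist cassette 0.64 (array([ 621.4, -277.4]), array([100. ,  63.2]), 81.1) 0.0082
wrist cassette_mat 0.64 (array([ 472.1, -205.5]), array([114.8,  85.3]), 85.2) 0.0021
wrist cassette 0.9 (array([ 621.5, -277.6]), array([99.5, 63.2]), 81.3) 0.0083
wrist cassette_mat 0.86 (array([ 471.6, -205.1]), array([115.8,  86.7]), 84.9) 0.0021
wrist cassette_mat 0.54 (array([ 473.7, -357.9]), array([76.6, 88.5]), 31.8) 0.0012
side cassette 0.74 (array([ 619.3, -276. ]), array([105. ,  63.4]), 81.9) 0.01
side cassette_mat 0.64 (array([ 469.8, -205.9]), array([123.8,  82.4]), 84.8) 0.0037
side tape_mat 0.86 (array([475.8, 400.7]), array([77.3, 77.6]), 86.0) 0.0035
side tape_mat 0.64 (array([ 474.3, -363.2]), array([80.2, 70.9]), 80.9) 0.0066
side tape_roll 0.7 (array([475.8, 401.3]), array([57.8, 60.7]), 0.8) 0.0208
side tape_roll 0.64 (array([609.5, 314.3]), array([62.1, 59.8]), 13.1) 0.0033
[-0.584  0.641  1.316  0.     1.184  2.703]
-70 70 0.0011; -65 69 0.0005; -60 72 0.0007; -55 70 0.0008; -50 70 0.0009; -45 70 0.0006; -40 74 0.0011; -35 71 0.0007; -30 61 0.0124; -25 81 0.0137; -20 75 0.0127; -15 75 0.0117; -10 75 0.01; -5 72 0.01; 0 75 0.0094; 5 76 0.0098; 10 75 0.0097; 15 75 0.0105; 20 77 0.0099; 25 76 0.0096; 30 73 0.0095; 35 71 0.001; 40 72 0.0012; 45 75 0.0007; 50 70 0.0008; 55 73 0.0008; 60 73 0.0016; 65 71 0.0005; 70 72 0.001;
```

View pics/w9.png

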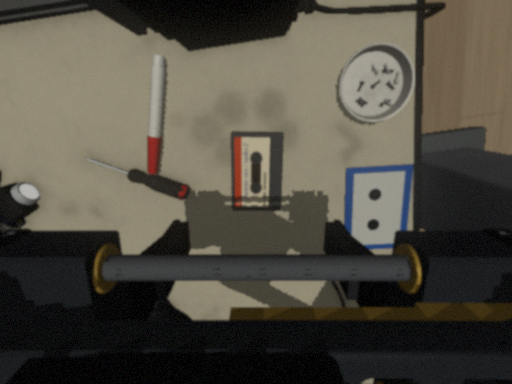

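{"api": "step_arm", "payload": {
  "rows": [
    [0, 0, -0.04, 0, 0, -0.6],
    [0, 0, -0.05, 0, 0, 0],
    [0, 0, -0.04, 0, 0, 0],
    [0, 0, -0.03, 0, 0, 0],
    [0, 0, -0.015, 0, 0, 0],
    [0, 0, 0, 0, 0, 0],
    [0, 0, 0, 0, 0, 0],
    [0, 0, 0, 0, 0, 0]
  ],
  "jaw": 0.08
}}

```text
time: 41.48
position: [0.6219, -0.2777, 0.1957]
tool_rot: [-0.65, 0.76, -0.001, 0.0]
ft_force: [-0.7, -0.0, 0.3]
grip_width: 0.0798
grip_force: 0.0
```

{"api": "step_arm", "payload": {
  "rows": [
    [0, 0, -0.006, 0, 0, 0],
    [0, 0, -0.004, 0, 0, 0],
    [0, 0, 0, 0, 0, 0],
    [0, 0, 0, 0, 0, 0]
  ]
}}

```text
time: 41.98
position: [0.6213, -0.2774, 0.1838]
tool_rot: [-0.65, 0.76, 0.0, -0.0]
ft_force: [-0.0, -0.6, -0.1]
grip_width: 0.0799
grip_force: 0.0
```

{"api": "step_arm", "payload": {
  "rows": [
    [0, 0, 0, 0, 0, 0],
    [0, 0, 0, 0, 0, 0],
    [0, 0, 0, 0, 0, 0],
    [0, 0, 0, 0, 0, 0],
    [0, 0, 0, 0, 0, 0]
  ],
  "jaw": 0.055,
  "squeeze": 15
}}

```text
time: 42.6
position: [0.6214, -0.2774, 0.1841]
tool_rot: [-0.65, 0.76, -0.0, 0.0]
ft_force: [0.6, -0.5, 0.9]
grip_width: 0.0636
grip_force: 15.0
```

{"api": "step_arm", "payload": {
  "rows": [
    [0, 0, 0.01, 0, 0, 0],
    [0, 0, 0.03, 0, 0, 0],
    [0, 0, 0.05, 0, 0, 0],
    [-0.05, 0.024, 0.04, 0, 0, 0],
    [-0.05, 0.024, 0, 0, 0, 4],
    [-0.04, 0.024, 0, 0, 0, 0],
    [-0.009, 0, 0, 0, 0, 0],
    [0, 0, 0, 0, 0, 0],
    [0, 0, 0, 0, 0, 0]
  ]
}}

```text
time: 43.72
position: [0.478, -0.2085, 0.311]
tool_rot: [-0.676, 0.737, -0.002, 0.0]
ft_force: [0.8, 0.4, -0.1]
grip_width: 0.0635
grip_force: 15.0
```

```bash
python3 s.py w10;  python3 m.py wrist cassette cassette_mat; python3 m.py wrist,side cassette cassette_mat
```

```text
43.775 [ 0.4779 -0.2084  0.3108] [-0.996  0.086 -0.002] [-0.6 -0.2  0.3]
cam [ 0.471 -0.286  0.29 ] [ 0.026  0.279 -0.96 ] mount [[-0.001, 0.959, 0.282, 0.077], [1.0, 0.001, -0.0, 0.0], [-0.001, 0.282, -0.959, 0.021], [0.0, 0.0, 0.0, 1.0]]
wrist cassette 0.56 (array([ 478.3, -209.8]), array([98.7, 64.4]), 85.3) 0.135
wrist cassette_mat 0.97 (array([ 468.4, -250.4]), array([25.5, 83.6]), 85.1) 0.0019
wrist cassette 0.91 (array([ 477.1, -209.2]), array([98.1, 63.6]), 85.1) 0.1346
wrist cassette_mat 0.68 (array([ 468.2, -249.6]), array([25.7, 82.2]), 85.1) 0.0018
side cassette 0.54 (array([ 476.4, -206.1]), array([105.9,  60.1]), 89.2) 0.1362
side cassette_mat 0.82 (array([ 469.3, -210.2]), array([129.9,  86.3]), 86.1) 0.0038
side cassette_mat 0.6 (array([ 476.5, -206.5]), array([105.3,  62.6]), 87.8) 0.1362
```

View pics/w10.png

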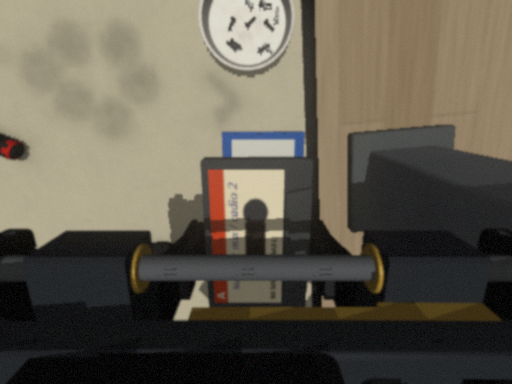

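{"api": "step_arm", "payload": {
  "rows": [
    [-0.0059, 0.0035, -0.03, 0, 0, 0],
    [0, 0, -0.04, 0, 0, 0],
    [0, 0, -0.03, 0, 0, 0],
    [0, 0, -0.015, 0, 0, 0],
    [0, 0, 0, 0, 0, 0],
    [0, 0, 0, 0, 0, 0],
    [0, 0, -0.003, 0, 0, 0],
    [0, 0, 0, 0, 0, 0],
    [0, 0, 0, 0, 0, 0]
  ]
}}

```text
time: 45.35
position: [0.4708, -0.204, 0.1929]
tool_rot: [-0.676, 0.737, -0.0, 0.0]
ft_force: [-0.4, 0.5, -1.2]
grip_width: 0.0634
grip_force: 15.0
```

{"api": "step_arm", "payload": {
  "rows": [
    [0.001, -0.001, -0.002, 0, 0, 0],
    [0, 0, -0.0015, 0, 0, 0],
    [0, 0, 0, 0, 0, 0],
    [0, 0, -0.0008, 0, 0, 0],
    [0, 0, 0, 0, 0, 0]
  ]
}}

```text
time: 45.98
position: [0.4717, -0.2049, 0.1881]
tool_rot: [-0.676, 0.737, 0.0, -0.0]
ft_force: [-0.4, 0.2, -0.8]
grip_width: 0.0633
grip_force: 15.0
```

{"api": "step_arm", "payload": {
  "rows": [
    [0, 0, -0.0007, 0, 0, 0],
    [0, 0, -0.0007, 0, 0, 0],
    [0, 0, 0, 0, 0, 0]
  ]
}}

```text
time: 46.35
position: [0.4717, -0.2049, 0.187]
tool_rot: [-0.676, 0.737, -0.0, 0.0]
ft_force: [0.0, -0.1, 1.7]
grip_width: 0.0632
grip_force: 15.0
```

{"api": "step_arm", "payload": {
  "rows": [
    [0, 0, 0, 0, 0, 0],
    [0, 0, 0, 0, 0, 0],
    [0, 0, 0, 0, 0, 0]
  ],
  "jaw": 0.08
}}

```text
time: 46.72
position: [0.4717, -0.2049, 0.1868]
tool_rot: [-0.676, 0.737, 0.0, -0.0]
ft_force: [0.5, -0.0, -0.8]
grip_width: 0.079
grip_force: 0.0
```

{"api": "step_arm", "payload": {
  "rows": [
    [0, 0, 0.02, 0, 0, 0],
    [0, 0, 0.05, 0, 0, 0],
    [0, 0, 0.06, 0, 0, 0],
    [0, 0, 0.06, 0, 0, 0],
    [0, 0, 0, 0, 0, 0],
    [0, 0, 0, 0, 0, 0]
  ]
}}

```text
time: 47.48
position: [0.4713, -0.2046, 0.3766]
tool_rot: [-0.676, 0.737, 0.0, -0.0]
ft_force: [0.1, 0.9, -0.6]
grip_width: 0.0799
grip_force: 0.0
```

```bash
python3 s.py w11;  python3 m.py wrist cassette cassette_mat; python3 m.py side,scene cassette bracket bracket_mat tape_roll battery; python3 - <<'E'
from h import *
w=cv2.imread("pics/w11.png"); s,_=look("side")
cv2.imwrite("pics/f.png",np.hstack([cv2.resize(w,(480,360)),cv2.resize(s["pixels"][140:340,190:340],(270,360))]))
E
```

```text
47.525 [ 0.4711 -0.2045  0.3757] [-0.996  0.085  0.002] [-1.3 -0.6  0.5]
cam [ 0.464 -0.282  0.356] [ 0.023  0.281 -0.959] mount [[-0.001, 0.959, 0.282, 0.077], [1.0, 0.001, -0.0, 0.0], [-0.001, 0.282, -0.959, 0.021], [0.0, 0.0, 0.0, 1.0]]
wrist cassette 0.9 (array([ 471.5, -204.7]), array([100. ,  63.2]), 85.1) 0.0113
wrist cassette_mat 0.95 (array([ 472.3, -205.9]), array([115.4,  84.1]), 85.1) 0.0016
side cassette 0.69 (array([ 469.3, -202.4]), array([106.6,  63.3]), 86.1) 0.0127
side bracket_mat 0.75 (array([478.3, 132.7]), array([70.7, 71.7]), 83.8) 0.0035
side tape_roll 0.57 (array([475.3, 399.6]), array([63.7, 57. ]), 89.2) 0.021
side battery 0.83 (array([608.8, 319.3]), array([33.6, 16.8]), 5.6) 0.0455
side battery 0.53 (array([610.7, 310.2]), array([67.9, 69.2]), 15.0) 0.0035
scene cassette 0.74 (array([ 469.8, -207. ]), array([101.1,  64.3]), 84.4) 0.011
scene bracket_mat 0.55 (array([479.7, 128.1]), array([73.7, 72.1]), 83.9) 0.0007
scene bracket_mat 0.2 (array([ 449.6, -224.2]), array([ 70.2, 130.6]), 32.0) 0.0015
scene tape_roll 0.74 (array([ 475.4, -362.1]), array([73.3, 73.7]), 11.0) 0.0029
scene tape_roll 0.71 (array([476., 396.]), array([62.8, 56.9]), 59.1) 0.0151
scene battery 0.63 (array([599.6, 298.5]), array([12.4, 28.7]), 41.7) 0.0373
scene battery 0.25 (array([472.1, 399.6]), array([79.6, 72.5]), 88.8) 0.0003
```

View pics/f.png

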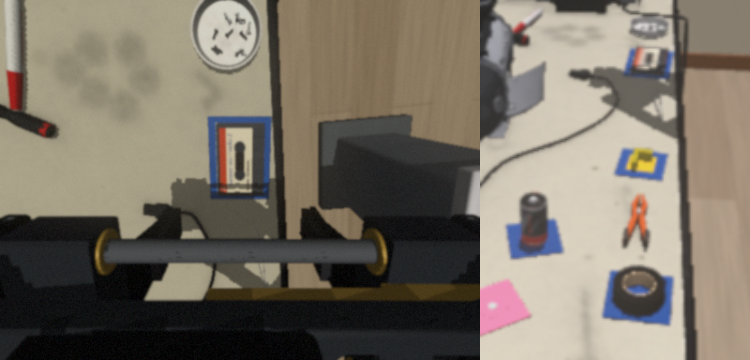

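{"api": "step_arm", "payload": {
  "rows": [
    [0, 0.055, 0, 0, 0, 10.5],
    [0, 0.055, 0, 0, 0, 10.5],
    [0, 0.055, 0, 0, 0, 10.5],
    [0, 0.055, 0, 0, 0, 10.5],
    [0, 0.055, 0, 0, 0, 10.5],
    [0, 0.05, 0, 0, 0, 10.5],
    [0, 0, 0, 0, 0, 0],
    [0, 0, 0, 0, 0, 0]
  ]
}}

```text
time: 49.32
position: [0.4717, 0.12, 0.3768]
tool_rot: [0.961, -0.275, 0.0, 0.0]
ft_force: [-0.8, -0.0, -0.3]
grip_width: 0.08
grip_force: 0.0
```

```bash
python3 m.py wrist bracket bracket_mat battery cell_mat; python3 -c "
from h import *
c,T=look('wrist'); cv2.imwrite('pics/w12.png',c['pixels'])
p=c['pixels'].astype(int); m=(p[...,2]>90)&(p[...,1]>80)&(p[...,0]<70)
P,_=pts(c,T,m); k=(abs(P[:,0]-.478)<.05)&(abs(P[:,1]-.131)<.05)&(P[:,2]>.011); print(rect(P[k]),k.sum())"
```

```text
wrist bracket 0.58 (array([478.5, 131.7]), array([39.9, 27.9]), 84.7) 0.0159
wrist bracket 0.56 (array([611.3, 311.2]), array([67.2, 68.3]), 15.4) 0.0017
wrist bracket_mat 0.95 (array([477.8, 131.2]), array([71.1, 71.2]), 82.6) 0.0017
wrist battery 0.85 (array([609.9, 307.9]), array([31.5, 33.4]), 81.0) 0.0566
wrist cell_mat 0.97 (array([612.1, 311.4]), array([67.7, 68.3]), 15.5) 0.0017
wrist cell_mat 0.7 (array([616.6, 415.8]), array([19.4, 69.6]), 42.6) 0.0017
(array([484. , 114.3]), array([85.4, 47.6]), 58.7) 318
```

All four things are centred on their mats, so I am handing in.

```bash
python3 -c "
from rig import hand_in
print(hand_in())"
```

```text
the job is handed in; nothing more can be done
None
```

The job is handed in at about 50 s: battery, bracket, tape roll and cassette were each taken off in turn and measured within about 4 mm of their mat centres, and the dish was not touched.

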